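# Re-hang the lift-off door of the baseplate box

## Task

Take the grey door with the two hinge knuckles out of its slot in the wooden tray and hang it back on the grey box, standing open: feel for the two hinge pins with a light touch and lower both knuckles over both pins until the door sits fully home, never pressing it on the box or pins with more than 30 N. Then swing the hung door gently shut against its rubber bumpers and let go. Leave the spare panel, the stud dispenser, the dish and the brick separator where they are.

Things in the scene. Friction and masses are not known exactly. Their poses are not given: they have to be found in the camera images.
- door: Grey framed panel, studs on its outside (-x) face, two steel hinge knuckles on one upright edge; 152 wide, 150 high, 10 mm thick, 0.16-0.26 kg. Origin on the knuckle axis, level with the lower edge; z up; +y runs along the panel away from the knuckles (panel spans y 11 to 163, x -5 to 5 mm). Outside has a pull, 12 mm proud, 8 wide, 30 high, at y 153, z 75. Starts upright in either tray slot.
- door_grip (a point): On the door: middle of its width, 10 mm below its top edge, midway in its 10 mm thickness. The top 30 mm of the door is a smooth rail to grip.
- door_knuckle (a point): On the door: centre of the lower knuckle's lower mouth, 20 mm above the door's lower edge. Each knuckle is a tube 16 mm outside, 7.6 mm bore, 18 mm high, open at both ends; the upper knuckle's lower mouth is 92 mm above this point.
- door_edge (a point): On the door: middle of its free upright edge, 163 mm from the knuckle axis, 75 mm above the lower edge.
- box: Grey box fixed to the table, 120 deep (x), 180 wide (y), 168 mm high, studded top, open front facing its -x (front plane x = -60 mm). Origin under its centre, z up. A steel hinge strip with two upright pins is on the -y side of the front. Shut, the door's axes are parallel to the box's; opening turns it anticlockwise seen from above (at 90 degrees it stands straight out of the front).
- slot_middle (a point): On the box: where the seat of the lower pin is when the hinge strip is in the middle of its slots. The strip is clamped (it will not move) anywhere up to 11 mm either way along the box's y: the true place must be felt or seen. Here the fixed knuckle (16 mm wide) ends, 34 mm above the table, and the pin begins. Hung home, the point door_knuckle is on that seat, the door's lower edge 14 mm up.
- bumpers (a point): On the box: midway between two rubber bumpers on the free side of the front, 8 mm proud of it, at 41 and 136 mm height; the shut door's inside rests on them. The hung door swings freely, no spring or catch, and stays where it is left. Pins: 6 mm thick, 1 mm end chamfer, on one vertical line; the lower rises 18 mm from its seat, the upper 12 mm from a like seat 92 mm higher (knuckle 18 mm high).
- tray: Wooden tray, fixed, 132 (x) x 190 (y) x 32 mm high. Origin under its centre, z up. Two slots along its y, 13 mm wide, 22 mm deep (floor 10 mm above the table), at x = -32 and +32 mm; each holds a panel standing upright, its +y along the tray's -y, its middle at the tray's y = 0.
- spare: Spare framed studded panel of the door's size, without knuckles or pull, upright in the other slot; stays there. Origin as on the door: level with its lower edge, 11 mm outside one upright edge; panel towards +y.
- dispenser: Clear plastic stud dispenser with a round push button, 84 x 84 x 150 mm, origin under its centre; stays put.
- dish: White ceramic dish of yellow plates, 110 mm across, 26 mm high, origin under its centre; stays put.
- separator: Blue brick separator, a thin lever 94 x 16 x 12 mm lying on the table, origin underneath, near its middle; stays put.

How it is judged:
On the way, in this order (a step that is already met when the one before it is completed fails the run):
1. the door is on both pins, fully down and upright, standing open by 5 cm or more at its free edge (z of door in the frame of box between 0.0115 and 0.0165 m and x of door in the frame of box between -0.077 and -0.069 m and y of door in the frame of box between -0.0925 and -0.0635 m and angle between door's own z axis and vertical below 0.04 rad and x of door_edge in the frame of box below -0.125 m), for 0.2 s.
2. the hung door is shut and still fully home (z of door in the frame of box between 0.0115 and 0.0165 m and x of door in the frame of box between -0.077 and -0.069 m and y of door in the frame of box between -0.0925 and -0.0635 m and angle between door's own z axis and vertical below 0.04 rad and x of door_edge in the frame of box above -0.081 m), for 0.2 s.
At the end, for the whole second after the job is handed in: The door sits fully down on both pins (lower edge 11.5 to 16.5 mm above the table, axis on the pins, tilt under 0.04 rad), shut so that its free edge is within about 8 mm of closed, at rest and released (all of step 2 and linear speed of door below 0.02 m/s); the robot touches nothing.
It fails at once if the door is pressed or knocked on the box or its pins with more than 30 N (contact force between door and box above 30 N).
It fails at once if the spare panel, dispenser, dish or separator is shifted by more than 20 mm (distance of any of spare, dispenser, dish, separator from where it was at the start of the episode above 0.02 m).
It also fails if it takes over 72 s, if anything falls off the work surface, if the arm or the gripper's body presses on something with over 40 N, if the wrist force passes 120 N, or if a joint passes its speed limit or range.

## Robot

A 6-joint arm with a two-finger parallel gripper is mounted at the origin on the work surface. World frame = base frame: x ahead of the robot, y to its left, z up, the work surface at z = 0. Lengths are in m, angles in rad, forces in N, time in s.
With the tool pointing down it reaches from about 0.325 to 0.75 m from the base axis. Payload 7.6 kg.
Tool frame: the origin (TCP) lies midway between the tips of the shut fingers; the grasp point (between the pads) lies 19 mm behind it; z points along the fingers, y is the line along which they close (so a half turn about z gives the same grasp; the last joint's range is limited). The gripper opens to 85 mm and grips with 20 to 120 N. Pads are 22 mm wide; open, the fingers measure 114 mm over their backs; the gripper's body (76 mm by 85 mm) begins 54 mm behind the grasp point. The pads swing forward as they close: fully open they stand 13 mm farther back than shut.
Start: joints at [1.219, 0.052, 1.401, -0, 1.689, -0.07], TCP at [0.146, 0.504, 0.231] pointing down, gripper open.
Joint ranges: [-2.9, 2.9], [-0.91, 2.17], [0.12, 2.37], [-1.06, 4.2], [0.26, 2.73], [-2.93, 2.93]. Speed limits (rad/s): [2.57, 2.57, 3.01, 3.14, 3.14, 3.14].

## Interface

Orientations are given as a 3x3 rotation matrix whose columns are the frame's x, y, z axes.
In Python, from cell import ctrl gives the robot as it stands.
- The arm moves only by the tool jog_arm, never from a script. Its argument "moves" is a list that holds one entry, the list of rows, each a list of 5 numbers: the shift along the tool's x, y, z scaled (see below), then the turn about the tool's z scaled (see below), then the opening, from -1 (shut) to 1 (fully open). In form: [[[x, y, z, twist, claw], ...]]. A call has 1 to 8 rows; each row shifts and turns the commanded pose from where the row before left it, along the tool's axes as they then stand; what a row does not reach is not made up. The controller multiplies each number of a shift by 0.04 m and each number of a turn by 2 pi rad. A row lasts 1/8 s, in which the tool goes at most 62.5 mm and 10.7 degrees, less where a joint would pass 70% of its speed; a pose out of reach is approached as far as the arm can. A call with a number of a shift or a turn outside -1 to 1 is refused whole. A call with a gripper value outside its range is refused whole. The fingers move at their own pace and stop on an object; the grip force is fixed at half the most. Time passes only in rows, so rows that do not move let the fingers close. It gives the time, the measured TCP pose, the force, the opening and the grip force at its end, in the units of the state.
- ctrl.state(): the state, without advancing time (a new reading comes with each control period).
- ctrl.get_image(name): name is "side" or "top"; returns the picture (480x640x3 uint8, blue, green, red); there is no depth.
- ctrl.camera_model(name): a dict with "intrinsics" (3x3 intrinsics, pixels), "rvec" (rotation vector, rad) and "tvec" (3), from world to camera coordinates, as OpenCV has them. Camera axes: x right, y down, z forward; pixel columns grow to the right and rows downward; lengths in m; the calibration is good to about 2 mm. A picture is of the moment at which its call begins. camera_model takes no time and is no camera call.
- ctrl.finish_job(): hands the job in; it is judged then, once.
The state is a dict: "time_s": time; "qpos": joint angles; "joint_vel": joint speeds; "joint_torque": joint torques, N m; "eef_pos": TCP position; "orientation": TCP orientation; "wrist_force": force on the tool from outside, world axes, zero at the start; "torque": the same for the moment, N m; "grip_width": finger opening in m; "grip_force": force on a finger pad.
Only numpy, scipy, OpenCV 4.12 (cv2) and the standard library are available. Lean on these libraries where they do the work, as an engineer would, in place of code of your own. Each camera call takes 0.05 s, during which the arm holds its last target. There are 200 camera calls.

## Working session

There is one attempt and no reset: what is moved stays moved. The work goes in short steps, Python scripts to look and compute and a tool call to move; the robot and the scene stay as the last step left them, time stands still between calls to the robot, and variables do not carry over. Pictures are saved under pics/ and viewed, at most 10 in all, crops included, and the job is handed in when it is done.

Besides the shell and the picture viewer there is one more tool, called after "Call:" as a command line: name --argument value ..., lists and objects as JSON in quotes. jog_arm: Moves the arm, as the interface text tells. Shifts and turns lie within -1 to 1; 1 stands for 0.04 m of shift or 2 pi rad of turn. Its arguments: {"type":"object","properties":{"moves":{"type":"array","items":{"type":"array","items":{"type":"array","items":{"type":"number","minimum":-1,"maximum":1}}}}},"required":["moves"]}

```bash
mkdir -p pics; ls
python3 - <<'E'
from cell import ctrl
import cv2
for n in("side","top"):
    cv2.imwrite(f"pics/{n}0.png",ctrl.get_image(n)); print(ctrl.camera_model(n))
s=ctrl.state(); print(s)
E
```

```text
pics
{'intrinsics': array([[488.30588428,   0.        , 317.389224  ],
       [  0.        , 488.30588428, 243.19145549],
       [  0.        ,   0.        ,   1.        ]]), 'rvec': array([ 2.27205904, -0.20443793,  0.11507183]), 'tvec': array([-0.54335734,  0.14506469,  0.79206672])}
{'intrinsics': array([[559.2169854 ,   0.        , 317.94919908],
       [  0.        , 559.2169854 , 241.50117752],
       [  0.        ,   0.        ,   1.        ]]), 'rvec': array([ 2.11131122, -2.149345  ,  0.16512952]), 'tvec': array([-0.00336017,  0.54810483,  1.17918492])}
{'time_s': 0.1, 'qpos': array([ 1.21872974e+00,  5.27935262e-02,  1.40161910e+00, -1.96830483e-05,
        1.68858939e+00, -7.02970852e-02]), 'joint_vel': array([-0.00067866, -0.00077735, -0.00354638,  0.0002041 , -0.00165844,
       -0.00032708]), 'joint_torque': array([ 9.28878362e-04, -3.82580781e+01, -3.60985315e+01, -5.73156490e-05,
        4.77567097e-03,  2.63345544e-05]), 'eef_pos': array([0.14586977, 0.50405337, 0.23054838]), 'orientation': array([[-9.60564265e-01,  2.78057680e-01, -4.67654808e-04],
       [ 2.78058062e-01,  9.60563348e-01, -1.32965625e-03],
       [ 7.94909358e-05, -1.40725547e-03, -9.99999007e-01]]), 'wrist_force': array([-0.01177625, -0.03227123,  0.26355505]), 'torque': array([ 0.01368875,  0.05142211, -0.01712543]), 'grip_force': 0.0, 'grip_width': 0.08534556478419685}
```

View pics/top0.png

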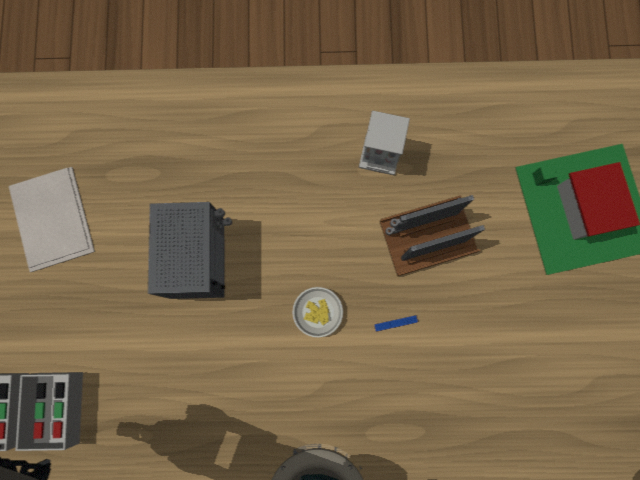

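View pics/side0.png

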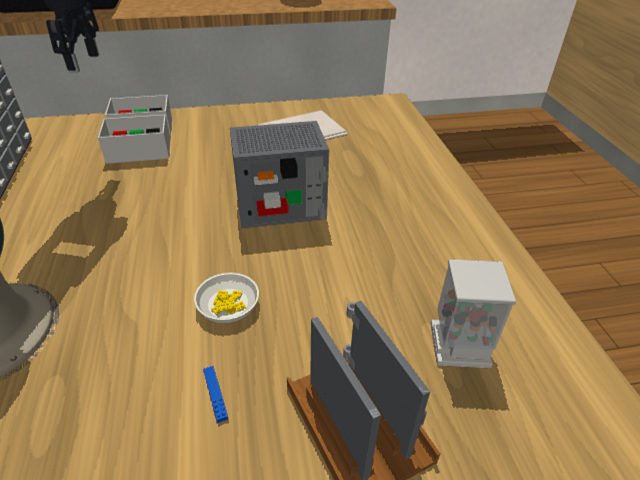

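The top view shows the box at about (185,250) with its hinge at (222,215), and the tray at (430,235). The door is in the upper slot, knuckles at (393,228), and the spare is in the lower slot. The side view shows the box front at (280,175) and the door knuckles at (350,312) and (348,352). I'll zoom in on these.

Run:
```python
import cv2,numpy as np
t=cv2.imread("pics/top0.png");s=cv2.imread("pics/side0.png")
f=lambda im,x,y,w,h,k:cv2.resize(im[y:y+h,x:x+w],None,fx=k,fy=k,interpolation=cv2.INTER_CUBIC)
a=f(t,140,195,100,110,4)  #400x440
b=f(t,375,180,130,110,3) #390x330
c=f(s,225,115,110,115,3)
cv=np.zeros((600,800,3),np.uint8); cv[:440,:400]=a; cv[:275,400:800]=cv2.resize(b[:, :],(400,338))[:275]; cv[280:280+320,420:750]=c[20:340]
cv2.imwrite("pics/c1.png",cv)
```

```text
(no output)
```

View pics/c1.png

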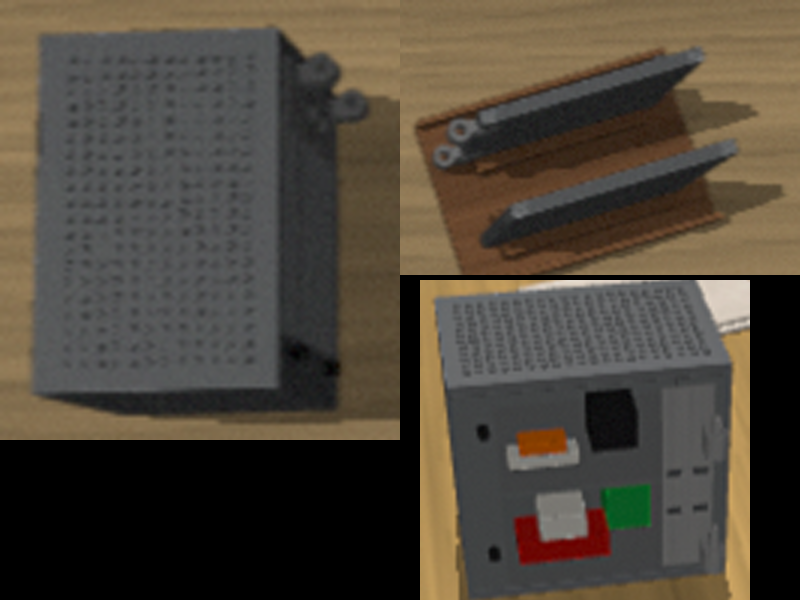

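The crop shows the pin tops in the top view at about (220,212.5) and (227.5,221). The door's top rail runs from (401,218) to (473.5,197), and the upper knuckle's rim is at (394,222). The box-top corners are clear.

```bash
cat > h.py <<'E'
import numpy as np,cv2
from cell import ctrl
def ray(n,uv,z):
    m=ctrl.camera_model(n);R=cv2.Rodrigues(m["rvec"])[0];c=-R.T@m["tvec"]
    d=R.T@np.linalg.inv(m["intrinsics"])@np.array([*uv,1.]);return c+d*(z-c[2])/d[2]
def proj(n,P):
    m=ctrl.camera_model(n);return cv2.projectPoints(np.array(P,float).reshape(-1,3),m["rvec"],m["tvec"],m["intrinsics"],None)[0].reshape(-1,2)
E
python3 - <<'E'
from h import *
P=lambda n,u,v,z:np.round(ray(n,(u,v),z),4)
print("box top",[P("top",*q,.168)[:2] for q in((150,203.75),(209.5,202.5),(148.5,293),(210,291.75))])
print("pins",P("top",220,212.5,.138),P("top",227.5,220.8,.052))
print("door top",P("top",401,218,.16),P("top",473.5,196.9,.16))
print("knuckles",P("top",394.2,221.9,.14),P("top",389.9,230.7,.048))
# refine door top: light-grey rail mask, box top mask
im=cv2.imread("pics/top0.png");g=im.astype(int)
for nm,(x,y,w,h) in dict(box=(140,195,100,110),tray=(375,180,130,110)).items():
    r=g[y:y+h,x:x+w]; m=((r.max(2)-r.min(2)<14)&(r.mean(2)>(82 if nm=="tray" else 60))).astype(np.uint8)
    for c in cv2.findContours(m,0,1)[0]:
        if cv2.contourArea(c)>60:
            b=cv2.boxPoints(cv2.minAreaRect(c))+[x,y];z=.168 if nm=="box" else .16
            print(nm,cv2.contourArea(c),b.round(1).tolist(),[P("top",*q,z)[:2] for q in b])
# side: print bright levels around door tops
print(P("side",351,306,.16),P("side",310,321,.16))
E
```

```text
box top [array([0.6102, 0.3198]), array([0.6104, 0.2008]), array([0.4322, 0.3169]), array([0.4325, 0.1971])]
pins [0.5964 0.1852 0.138 ] [0.5967 0.1846 0.052 ]
door top [ 0.5732 -0.1804  0.16  ] [ 0.6135 -0.327   0.16  ]
knuckles [ 0.5695 -0.1692  0.14  ] [ 0.5685 -0.171   0.048 ]
box 5286.5 [[148.0, 202.0], [209.0, 202.0], [209.0, 293.0], [148.0, 293.0]] [array([0.6139, 0.3239]), array([0.6115, 0.2018]), array([0.4301, 0.199 ]), array([0.4322, 0.3179])]
[ 0.5599 -0.1859  0.16  ] [ 0.5031 -0.2015  0.16  ]
```

Call:
jog_arm --moves '[[[-1, -0.945, 0, 0, -0.06], [-1, -0.945, 0, 0, -0.06], [-1, -0.945, 0, 0, -0.06], [-1, -0.945, 0, 0, -0.06], [-1, -0.945, 0, 0, -0.06], [-1, -0.945, 0, 0, -0.06], [-1, -0.945, 0, 0, -0.06], [-1, -0.945, 0, 0, -0.06]]]'

```text
time_s: 1.1
eef_pos: [0.3697, 0.1232, 0.2311]
orientation: [[-0.961, 0.278, 0.0], [0.278, 0.961, 0.0], [-0.0, 0.0, -1.0]]
wrist_force: [-0.1, 0.2, 0.1]
grip_width: 0.0402
grip_force: 0.0
```

Call:
jog_arm --moves '[[[-1, -0.945, 0, 0, -0.06], [-1, -0.945, 0, 0, -0.06], [-1, -0.945, 0, 0, -0.06], [-1, -0.945, 0, 0, -0.06], [-1, -0.945, 0, 0, -0.06], [-1, -0.945, 0, 0, -0.06], [-1, -0.945, 0, 0, -0.06], [-1, -0.945, 0, 0, -0.06]]]'

```text
time_s: 2.1
eef_pos: [0.5931, -0.2562, 0.2306]
orientation: [[-0.961, 0.278, -0.001], [0.278, 0.961, 0.001], [0.001, 0.0, -1.0]]
wrist_force: [0.4, -0.0, 1.0]
grip_width: 0.04
grip_force: 0.0
```

Call:
jog_arm --moves '[[[0, 0, 0, 0.027, -0.06], [0, 0, 0, 0.027, -0.06], [0, 0, 0, 0.027, -0.06], [0, 0, 0, 0.027, -0.06], [0, 0, 0, 0.027, -0.06], [0, 0, 0, 0.0275, -0.06], [0, 0, 0, 0, -0.06], [0, 0, 0, 0, -0.06]]]'

```text
time_s: 3.1
eef_pos: [0.5925, -0.2546, 0.2309]
orientation: [[-0.268, 0.963, -0.0], [0.963, 0.268, 0.0], [0.0, -0.0, -1.0]]
wrist_force: [-0.0, -0.4, 0.7]
grip_width: 0.0398
grip_force: 0.0
```

Call:
jog_arm --moves '[[[0, 0, 0.7, 0, -0.06], [0, 0, 0.7, 0, -0.06], [0, 0, 0.6, 0, -0.06], [0, 0, 0.5, 0, -0.06], [0, 0, 0, 0, -0.06], [0, 0, 0, 0, -0.4], [0, 0, 0, 0, -0.6], [0, 0, 0, 0, -1]]]'

```text
time_s: 4.1
eef_pos: [0.5931, -0.2549, 0.1327]
orientation: [[-0.265, 0.964, 0.002], [0.964, 0.265, -0.001], [-0.002, 0.002, -1.0]]
wrist_force: [1.0, -2.5, 7.2]
grip_width: 0.0088
grip_force: 61.4
```

Call:
jog_arm --moves '[[[0, 0, 0, 0, -1], [0, 0, 0, 0, -1], [0, 0, 0, 0, -1]]]'

```text
time_s: 4.47
eef_pos: [0.5931, -0.2549, 0.1327]
orientation: [[-0.265, 0.964, 0.002], [0.964, 0.265, -0.001], [-0.002, 0.002, -1.0]]
wrist_force: [0.6, -0.1, 6.6]
grip_width: 0.0089
grip_force: 60.9
```

Run:
```python
from h import *
cv2.imwrite("pics/top1.png",ctrl.get_image("top"));cv2.imwrite("pics/side1.png",ctrl.get_image("side"))
a=cv2.imread("pics/top1.png")[160:290,360:510];b=cv2.imread("pics/side1.png")[260:480,270:530]
cv=np.zeros((600,800,3),np.uint8)
cv[:346,:400]=cv2.resize(a,(400,346));cv[:338,400:]=cv2.resize(b,(400,338));cv2.imwrite("pics/c2.png",cv[:350])
```

```text
(no output)
```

View pics/c2.png

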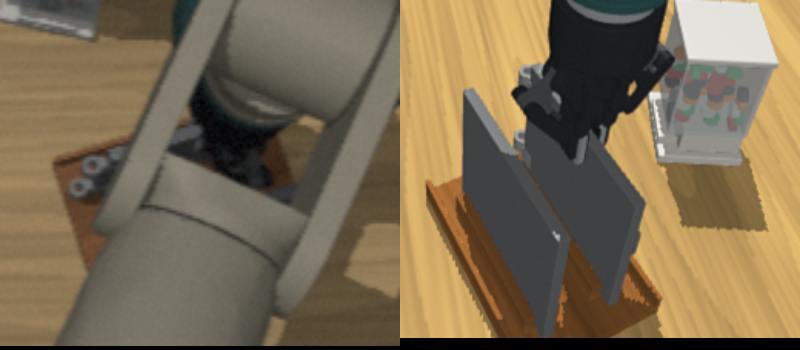

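The door is gripped at mid-width with the spare clear of the fingers. Next I lift it and carry it towards the box.

Call:
jog_arm --moves '[[[0, 0, -0.2, 0, -1], [0, 0, -0.3, 0, -1], [0, 0, -0.4, 0, -1], [0, 0, -0.4, 0, -1], [0, 0, -0.4, 0, -1], [0, 0, -0.3, 0, -1], [0, 0, 0, 0, -1], [0, 0, 0, 0, -1]]]'

```text
time_s: 5.58
eef_pos: [0.5923, -0.2545, 0.2105]
orientation: [[-0.265, 0.964, -0.001], [0.964, 0.265, 0.001], [0.001, -0.001, -1.0]]
wrist_force: [-0.7, 0.5, -2.8]
grip_width: 0.0092
grip_force: 59.9
```

Call:
jog_arm --moves '[[[0.4, 0.06, 0, 0, -1], [0.8, 0.125, 0, 0, -1], [0.9, 0.14, 0, 0, -1], [0.9, 0.14, 0, 0, -1], [0.9, 0.14, 0, 0, -1], [0.9, 0.14, 0, 0, -1], [0.8, 0.125, 0, 0, -1], [0.4, 0.06, 0, 0, -1]]]'

```text
time_s: 6.58
eef_pos: [0.5642, -0.0111, 0.211]
orientation: [[-0.267, 0.964, -0.0], [0.964, 0.267, 0.0], [0.0, -0.0, -1.0]]
wrist_force: [-0.6, -0.1, -1.9]
grip_width: 0.0091
grip_force: 59.9
```

Call:
jog_arm --moves '[[[0, 0, 0, 0.012, -1], [0, 0, 0, 0.025, -1], [0, 0, 0, 0.025, -1], [0, 0, 0, 0.025, -1], [0, 0, 0, 0.025, -1], [0, 0, 0, 0.012, -1], [0, 0, 0, 0, -1], [0, 0, 0, 0, -1]]]'

```text
time_s: 7.58
eef_pos: [0.5648, -0.0134, 0.2112]
orientation: [[0.488, 0.873, -0.0], [0.873, -0.488, 0.0], [-0.0, -0.0, -1.0]]
wrist_force: [0.6, -0.3, -1.3]
grip_width: 0.0091
grip_force: 59.9
```

Call:
jog_arm --moves '[[[0.3, -0.21, 0.1, 0, -1], [0.4, -0.28, 0.2, 0, -1], [0.5, -0.36, 0.2, 0, -1], [0.4, -0.3, 0.2, 0, -1], [0.3, -0.21, 0.2, 0, -1], [0.2, -0.15, 0, 0, -1], [0, 0, 0, 0, -1], [0, 0, 0, 0, -1]]]'

```text
time_s: 8.57
eef_pos: [0.5536, 0.089, 0.1758]
orientation: [[0.49, 0.872, 0.001], [0.872, -0.49, -0.0], [0.0, 0.001, -1.0]]
wrist_force: [0.7, -0.2, -1.6]
grip_width: 0.009
grip_force: 59.8
```

Run:
```python
from h import *
cv2.imwrite("pics/top2.png",ctrl.get_image("top"));cv2.imwrite("pics/side2.png",ctrl.get_image("side"))
a=cv2.imread("pics/top2.png")[190:290,200:300];b=cv2.imread("pics/side2.png")[110:240,230:390]
cv=np.zeros((400,800,3),np.uint8)
cv[:,:400]=cv2.resize(a,(400,400),interpolation=2);cv[:325,400:]=cv2.resize(b,(400,325),interpolation=2);cv2.imwrite("pics/c3.png",cv)
s=ctrl.state();print(s["eef_pos"],s["wrist_force"])
```

```text
[0.55354775 0.08890445 0.17565071] [ 0.42530228  0.06872658 -2.60458793]
```

View pics/c3.png

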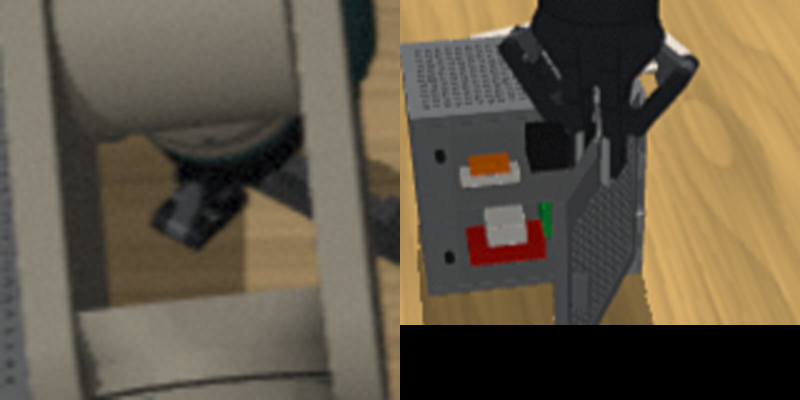

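From above the hinge is hidden by the arm, and from the side the open door hides it. I'll turn the door back to about 105° open, where the knuckles were visible before.

Call:
jog_arm --moves '[[[0.2, 0.36, 0, 0, -1], [0.2, 0.4, 0, 0, -1], [0.2, 0.4, 0, 0, -1], [0.2, 0.3, 0, 0, -1], [0, 0, 0, -0.012, -1], [0, 0, 0, -0.025, -1], [0, 0, 0, -0.025, -1], [0, 0, 0, -0.025, -1]]]'

```text
time_s: 9.68
eef_pos: [0.62, 0.0882, 0.1754]
orientation: [[-0.04, 0.999, 0.0], [0.999, 0.04, 0.0], [0.0, 0.0, -1.0]]
wrist_force: [0.7, 0.0, -2.2]
grip_width: 0.0088
grip_force: 59.8
```

Call:
jog_arm --moves '[[[0, 0, 0, -0.025, -1], [0, 0, 0, -0.012, -1], [0, 0, 0, 0, -1], [0, 0, 0, 0, -1], [0, 0, 0, 0, -1]]]'

```text
time_s: 10.3
eef_pos: [0.6199, 0.0887, 0.1753]
orientation: [[-0.264, 0.965, 0.0], [0.965, 0.264, 0.0], [0.0, 0.0, -1.0]]
wrist_force: [0.2, 0.7, -2.1]
grip_width: 0.0089
grip_force: 59.8
```

```bash
cat > look.py <<'E'
from h import *
import sys
k=sys.argv[1]
A=ctrl.get_image("top");B=ctrl.get_image("side");cv2.imwrite(f"pics/top{k}.png",A);cv2.imwrite(f"pics/side{k}.png",B)
a=A[195:245,200:266];b=B[125:225,280:380]
cv=np.zeros((600,800,3),np.uint8)
cv[:300,:396]=cv2.resize(a,(396,300),interpolation=2);cv[:400,400:]=cv2.resize(b,(400,400),interpolation=2)
cv[305:600,:393]=cv2.resize(A[170:320,160:360],(393,295));cv2.imwrite(f"pics/c{k}.png",cv)
s=ctrl.state();print(s["eef_pos"],s["wrist_force"],s["orientation"].round(4))
E
python3 look.py 4
```

```text
[0.6198701  0.08884263 0.17529904] [-0.01911332  0.57260441 -2.61528547] [[-2.643e-01  9.644e-01  0.000e+00]
 [ 9.644e-01  2.643e-01  1.000e-04]
 [ 1.000e-04  0.000e+00 -1.000e+00]]
```

View pics/c4.png

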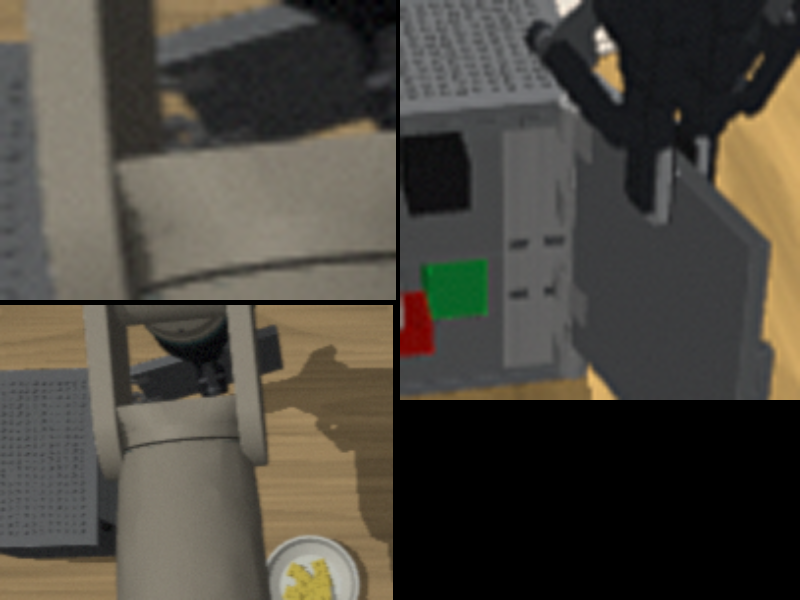

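Call:
jog_arm --moves '[[[0.09, 0.025, 0, 0, -1], [0.09, 0.025, 0.1, 0, -1], [0.09, 0.025, 0.1, 0, -1], [0, 0, 0.1, 0, -1], [0, 0, 0.1, 0, -1], [0, 0, 0, 0, -1], [0, 0, 0, 0, -1]]]'

```text
time_s: 11.28
eef_pos: [0.62, 0.1, 0.1595]
orientation: [[-0.265, 0.964, 0.0], [0.964, 0.265, 0.0], [0.0, 0.0, -1.0]]
wrist_force: [-0.3, 1.0, -1.5]
grip_width: 0.0088
grip_force: 59.9
```

Run:
```python
from h import *
s=ctrl.state();print(s["eef_pos"],s["wrist_force"],s["orientation"].round(4))
B=ctrl.get_image("side");cv2.imwrite("pics/side5.png",B)
cv2.imwrite("pics/c5.png",cv2.resize(B[145:215,295:355],(504,588),interpolation=2))
for z in (.034,.052,.126,.138): print(z,proj("side",[[.5966,.185,z]]))
k=s["eef_pos"][:2]+.0882*np.array([-.2643,.9644])
print(k)
for z in np.array([.030,.048,.122,.140])+s["eef_pos"][2]-.1327: print(z,proj("side",[[*k,z]]))
```

```text
[0.62000384 0.09995865 0.15947582] [-0.2724891   1.02798781 -1.49801333] [[-2.646e-01  9.643e-01  3.000e-04]
 [ 9.643e-01  2.646e-01  1.000e-04]
 [ 0.000e+00  4.000e-04 -1.000e+00]]
0.034 [[321.82045853 211.61266674]]
0.052 [[322.00878432 204.46525004]]
0.126 [[322.83239701 173.20716659]]
0.138 [[322.97398615 167.8335182 ]]
[0.59669258 0.18501873]
0.05677582200058251 [[322.10284306 202.53046231]]
0.0747758220005825 [[322.29743833 195.16480737]]
0.1487758220005825 [[323.14928675 162.92136385]]
0.16677582200058252 [[323.37009397 154.56355649]]
```

View pics/c5.png

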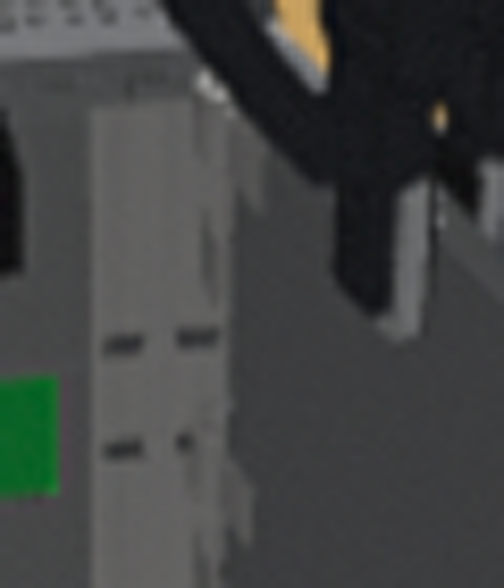

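The view shows the door's knuckle leaves at about (325,165) and (324,205), beside the strip. That agrees roughly with the predicted (323,163) and (322,202). The final alignment has to be felt.

Call:
jog_arm --moves '[[[0, 0, 0.025, 0, -1], [0, 0, 0.025, 0, -1], [0, 0, 0.025, 0, -1], [0, 0, 0.025, 0, -1], [0, 0, 0, 0, -1]]]'

```text
time_s: 11.95
eef_pos: [0.6199, 0.1001, 0.1551]
orientation: [[-0.265, 0.964, -0.0], [0.964, 0.265, 0.0], [0.0, -0.0, -1.0]]
wrist_force: [0.2, 0.8, -2.1]
grip_width: 0.0093
grip_force: 59.9
```

Call:
jog_arm --moves '[[[0, 0, 0.025, 0, -1], [0, 0, 0.025, 0, -1], [0, 0, 0, 0, -1]]]'

```text
time_s: 12.32
eef_pos: [0.6202, 0.0999, 0.1541]
orientation: [[-0.265, 0.964, 0.001], [0.964, 0.265, 0.0], [-0.0, 0.001, -1.0]]
wrist_force: [0.0, -1.7, 2.2]
grip_width: 0.0091
grip_force: 60.6
```

Light contact came at the expected pin-top height, with the force towards -y. I'll probe in -y while pressing lightly.

Call:
jog_arm --moves '[[[-0.0125, -0.003, 0, 0, -1], [0, 0, 0, 0, -1]]]'

```text
time_s: 12.58
eef_pos: [0.6202, 0.0995, 0.1538]
orientation: [[-0.265, 0.964, 0.001], [0.964, 0.265, 0.0], [0.0, 0.001, -1.0]]
wrist_force: [-0.4, -1.2, 2.2]
grip_width: 0.0088
grip_force: 60.7
```

Call:
jog_arm --moves '[[[-0.0125, -0.003, 0, 0, -1], [0, 0, 0, 0, -1]]]'

```text
time_s: 12.82
eef_pos: [0.6201, 0.0992, 0.1535]
orientation: [[-0.265, 0.964, 0.001], [0.964, 0.265, 0.001], [0.0, 0.001, -1.0]]
wrist_force: [0.2, -0.1, 3.4]
grip_width: 0.0092
grip_force: 60.7
```

Call:
jog_arm --moves '[[[-0.0125, -0.003, 0, 0, -1], [0, 0, 0, 0, -1]]]'

```text
time_s: 13.08
eef_pos: [0.62, 0.0988, 0.1534]
orientation: [[-0.265, 0.964, 0.0], [0.964, 0.265, 0.001], [0.001, 0.0, -1.0]]
wrist_force: [1.1, 1.0, 3.3]
grip_width: 0.0093
grip_force: 60.7
```

Call:
jog_arm --moves '[[[0, 0, 0.02, 0, -1], [0, 0, 0, 0, -1], [0, 0, 0, 0, -1]]]'

```text
time_s: 13.45
eef_pos: [0.6201, 0.0986, 0.1531]
orientation: [[-0.265, 0.964, 0.001], [0.964, 0.265, 0.0], [0.0, 0.001, -1.0]]
wrist_force: [-0.2, 0.7, 5.7]
grip_width: 0.0094
grip_force: 61.1
```

Call:
jog_arm --moves '[[[0, 0.0125, 0, 0, -1], [0, 0, 0, 0, -1]]]'

```text
time_s: 13.7
eef_pos: [0.6205, 0.0987, 0.153]
orientation: [[-0.265, 0.964, 0.0], [0.964, 0.265, 0.0], [0.0, 0.001, -1.0]]
wrist_force: [-1.7, 1.0, 5.8]
grip_width: 0.0089
grip_force: 61.1
```

Call:
jog_arm --moves '[[[0, 0.0125, 0, 0, -1], [0, 0, 0, 0, -1]]]'

```text
time_s: 13.95
eef_pos: [0.6208, 0.0986, 0.1529]
orientation: [[-0.265, 0.964, -0.0], [0.964, 0.265, -0.0], [-0.0, -0.0, -1.0]]
wrist_force: [-0.9, -1.4, 5.2]
grip_width: 0.0088
grip_force: 61.0
```

Run:
```python
from h import *
s=ctrl.state();print(s["eef_pos"],s["wrist_force"],s["torque"],s["qpos"])
B=ctrl.get_image("side");cv2.imwrite("pics/side6.png",B)
A=cv2.imread("pics/side5.png")
f=lambda I:cv2.resize(I[130:230,295:375],(400,500),interpolation=2)
cv2.imwrite("pics/c6.png",np.hstack([f(A),f(B)]))
```

```text
[0.62082898 0.09858799 0.15288062] [-0.88693256 -1.42232918  5.18703019] [0.49628179 0.41260489 0.12305343] [ 9.88479314e-02  3.78167798e-01  1.18233022e+00 -2.17776019e-04
  1.58123668e+00 -1.69197218e-01]
```

View pics/c6.png

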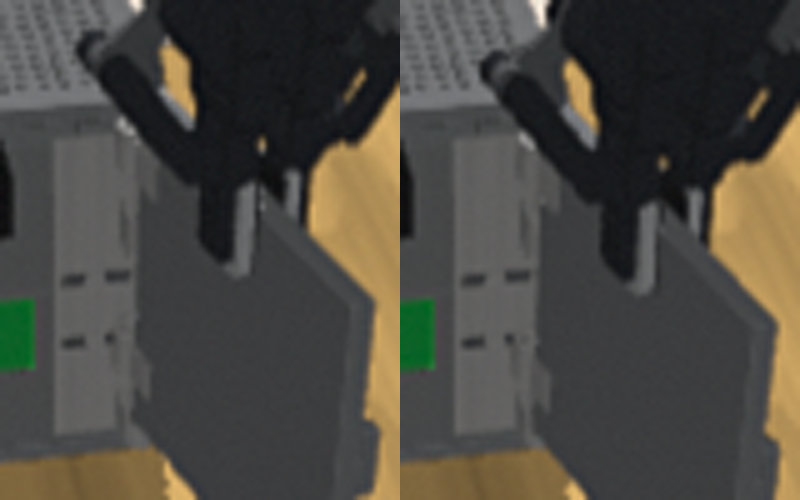

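Compared with before the touch, the door's free top corner has sunk more than the fingers, so the door may have pivoted in the grip. I'll measure the tilt with optical flow.

```bash
cat > tilt.py <<'E'
from h import *
from scipy.optimize import least_squares
# tilt of door in its plane between side5 (tcp0, no tilt) and the picture k (tcp1)
def tilt(k,t1,show=True):
    A,B=[cv2.imread(f"pics/side{i}.png",0) for i in(5,k)]
    t0=np.array([.6200,.0999,.1595]);u=np.array([.2646,-.9643,0]);n=np.array([.9643,.2646,0])
    m=np.zeros_like(A);P=lambda y,h:proj("side",[t0+u*y+[0,0,h+.0173-.150]])[0]  # y from grip, h above lower edge
    poly=np.array([P(y,h) for y,h in((-.09,.0),(.079,.0),(.079,.152),(.02,.152),(.02,.12),(-.03,.12),(-.03,.100),(-.09,.100))]).round().astype(np.int32)
    cv2.fillPoly(m,[poly],255);m=cv2.dilate(m,np.ones((5,5)))
    p=cv2.goodFeaturesToTrack(A,40,.02,4,mask=m)
    q,st,_=cv2.calcOpticalFlowPyrLK(A,B,p,None,winSize=(13,13),maxLevel=2)
    p,q=p[st==1].reshape(-1,2),q[st==1].reshape(-1,2)
    # door-plane points from rays
    mdl=ctrl.camera_model("side");R=cv2.Rodrigues(mdl["rvec"])[0];c=-R.T@mdl["tvec"]
    d=(R.T@np.linalg.inv(mdl["intrinsics"])@np.c_[p,np.ones(len(p))].T).T
    X=c+d*(((t0-n*.005-c)@n)/(d@n))[:,None]-t0
    def f(v):
        a,dz,dl=v;y=X@u;z=X[:,2]+.019
        Y=y*np.cos(a)+z*np.sin(a);Z=-y*np.sin(a)+z*np.cos(a)-.019
        W=t1+np.outer(Y+dl,u)+np.outer(X@n,n);W[:,2]+=Z+dz
        return (proj("side",W)-q).ravel()
    r=least_squares(f,[0,0,0],loss="soft_l1",f_scale=.3)
    if show: print(len(p),np.c_[p,q-p,np.abs(r.fun.reshape(-1,2))].round(1))
    print("tilt(free end down) rad, dz, dalong",r.x,"cost",r.cost)
E
python3 -c "
from tilt import *
tilt(6,np.array([.6208,.0986,.1529]))"
```

```text
24 [[ 3.62e+02  2.57e+02 -1.00e-01  2.70e+00  3.00e-01  0.00e+00]
 [ 3.58e+02  2.58e+02 -1.00e-01  2.70e+00  3.00e-01  1.00e-01]
 [ 3.68e+02  2.12e+02  2.00e-01  3.40e+00  1.00e-01  1.00e-01]
 [ 3.28e+02  2.23e+02  7.00e-01  3.40e+00  5.00e-01  1.10e+00]
 [ 3.66e+02  2.30e+02 -1.00e-01  3.60e+00  4.00e-01  4.00e-01]
 [ 3.40e+02  1.81e+02  5.00e-01  3.50e+00  1.00e-01  5.00e-01]
 [ 3.43e+02  1.84e+02  5.00e-01  3.50e+00  1.00e-01  4.00e-01]
 [ 3.21e+02  1.84e+02  3.00e-01 -0.00e+00  1.00e-01  2.50e+00]
 [ 3.41e+02  2.38e+02  6.00e-01  3.30e+00  3.00e-01  9.00e-01]
 [ 3.34e+02  2.30e+02  1.10e+00  4.00e+00  9.00e-01  1.60e+00]
 [ 3.21e+02  2.13e+02 -4.00e-01  1.00e+00  6.00e-01  1.20e+00]
 [ 3.23e+02  2.09e+02 -0.00e+00  1.60e+00  3.00e-01  7.00e-01]
 [ 3.54e+02  2.54e+02  1.00e-01  3.00e+00  0.00e+00  4.00e-01]
 [ 3.50e+02  2.49e+02  1.20e+01  1.31e+01  1.19e+01  1.05e+01]
 [ 3.22e+02  2.18e+02 -1.00e-01  2.40e+00  4.00e-01  2.00e-01]
 [ 3.65e+02  2.41e+02  2.00e-01  8.00e-01  1.00e-01  2.20e+00]
 [ 3.64e+02  2.48e+02  1.00e-01  4.00e-01  0.00e+00  2.50e+00]
 [ 3.20e+02  1.72e+02  3.00e-01  2.10e+00  1.00e-01  5.00e-01]
 [ 3.24e+02  2.03e+02 -0.00e+00  2.20e+00  3.00e-01  1.00e-01]
 [ 3.45e+02  2.43e+02  6.00e-01  3.50e+00  4.00e-01  1.00e+00]
 [ 3.22e+02  1.98e+02  0.00e+00  7.00e-01  3.00e-01  1.70e+00]
 [ 3.22e+02  1.93e+02  2.00e-01  4.00e-01  2.00e-01  2.10e+00]
 [ 3.69e+02  2.01e+02  8.00e-01 -9.00e-01  5.00e-01  4.50e+00]
 [ 3.37e+02  2.33e+02  2.23e+01  2.80e+01  2.21e+01  2.56e+01]]
tilt(free end down) rad, dz, dalong [ 0.00623217  0.00084068 -0.00017501] cost 27.610266772852825
```

The tracked points show tilt of only about 0.006 rad, which is fine. I'll continue the light search.

Call:
jog_arm --moves '[[[-0.0125, -0.003, 0, 0, -1], [0, 0, 0, 0, -1], [0, 0, 0, 0, -1]]]'

```text
time_s: 14.38
eef_pos: [0.6209, 0.0982, 0.1527]
orientation: [[-0.265, 0.964, -0.0], [0.964, 0.265, -0.0], [0.0, -0.0, -1.0]]
wrist_force: [-2.6, -0.9, 5.3]
grip_width: 0.0088
grip_force: 61.0
```

Call:
jog_arm --moves '[[[-0.0125, -0.003, 0, 0, -1], [0, 0, 0, 0, -1], [0, 0, 0, 0, -1]]]'

```text
time_s: 14.75
eef_pos: [0.6209, 0.0977, 0.1524]
orientation: [[-0.265, 0.964, -0.0], [0.964, 0.265, 0.0], [0.0, -0.0, -1.0]]
wrist_force: [-1.1, 0.4, 4.6]
grip_width: 0.0088
grip_force: 60.9
```

Call:
jog_arm --moves '[[[-0.0125, -0.003, 0, 0, -1], [0, 0, 0, 0, -1], [0, 0, 0, 0, -1]]]'

```text
time_s: 15.12
eef_pos: [0.6209, 0.0973, 0.1522]
orientation: [[-0.265, 0.964, -0.0], [0.964, 0.265, 0.0], [0.0, -0.0, -1.0]]
wrist_force: [-0.2, 2.0, 2.0]
grip_width: 0.0093
grip_force: 60.6
```

Call:
jog_arm --moves '[[[0, 0, 0.02, 0, -1], [0, 0, 0, 0, -1], [0, 0, 0, 0, -1]]]'

```text
time_s: 15.5
eef_pos: [0.621, 0.097, 0.1518]
orientation: [[-0.265, 0.964, 0.0], [0.964, 0.265, -0.0], [-0.0, 0.0, -1.0]]
wrist_force: [-0.2, 0.0, 4.2]
grip_width: 0.0089
grip_force: 60.8
```

Call:
jog_arm --moves '[[[-0.0125, -0.003, 0, 0, -1], [0, 0, 0, 0, -1], [0, 0, 0, 0, -1]]]'

```text
time_s: 15.88
eef_pos: [0.621, 0.0968, 0.1517]
orientation: [[-0.265, 0.964, 0.0], [0.964, 0.265, 0.0], [0.0, 0.0, -1.0]]
wrist_force: [-1.6, 1.3, 3.8]
grip_width: 0.0087
grip_force: 60.8
```

Call:
jog_arm --moves '[[[-0.0125, -0.003, 0, 0, -1], [0, 0, 0, 0, -1], [0, 0, 0, 0, -1]]]'

```text
time_s: 16.25
eef_pos: [0.6209, 0.0963, 0.1515]
orientation: [[-0.265, 0.964, -0.0], [0.964, 0.265, 0.0], [0.0, -0.0, -1.0]]
wrist_force: [-0.0, 2.8, 2.0]
grip_width: 0.0088
grip_force: 60.6
```

The force pattern looks like friction drag, so -y is the wrong way. What I picked in the top view was probably the wider seat rim, at 126 and 34 mm rather than at pin-tip height, which moves the pin by about +2 mm in y. I'll lift off and check.

Call:
jog_arm --moves '[[[0, 0, -0.1, 0, -1], [0, 0, -0.1, 0, -1], [0.025, 0.007, 0, 0, -1], [0.025, 0.007, 0, 0, -1], [0.025, 0.007, 0, 0, -1], [0, 0, 0, 0, -1], [0, 0, 0, 0, -1]]]'

```text
time_s: 17.12
eef_pos: [0.621, 0.0993, 0.1596]
orientation: [[-0.265, 0.964, -0.0], [0.964, 0.265, 0.0], [0.0, -0.0, -1.0]]
wrist_force: [-0.6, 0.2, -1.9]
grip_width: 0.0087
grip_force: 59.9
```

Run:
```python
from tilt import *
s=ctrl.state();print(s["eef_pos"],s["wrist_force"],s["torque"])
cv2.imwrite("pics/side7.png",ctrl.get_image("side"))
tilt(7,s["eef_pos"],False)
g=cv2.imread("pics/top0.png",0)
print("hinge u212..235 v206..227\n",g[206:228,212:236])
print("door u384..404 v214..238\n",g[214:239,384:404])
```

```text
[0.62098287 0.0993304  0.15960522] [-0.57063517  0.24905825 -1.92391677] [ 0.01697782  0.02162692 -0.02642139]
tilt(free end down) rad, dz, dalong [ 0.01279984 -0.00023109 -0.0012685 ] cost 3.0317095169577137
hinge u212..235 v206..227
 [[ 37  67 110 126 129 131 128 127 130 131 130 130 130 129 130 127 132 129
  129 128 129 132 126 128]
 [ 32  36  65 104 125 121 122 121 118 121 124 124 123 126 124 124 126 120
  125 123 121 122 124 125]
 [ 31  32  43  80 111 112  98  87  81  90 110 121 124 125 124 122 123 123
  123 124 125 123 123 125]
 [ 43  35  34  39  72  75  68  69  63  65  88 114 127 126 130 129 130 130
  132 130 129 130 128 131]
 [ 49  37  33  36  53  63  64  62  58  61  71  84 112 129 133 131 132 132
  132 131 132 132 134 133]
 [ 43  40  55  60  68  64  63  55  50  60  64  64  82 112 126 129 126 127
  123 128 125 126 128 129]
 [ 44  41  51  65  66  67  62  54  53  59  67  61  62  97 113 116 114 114
  116 114 117 120 120 118]
 [ 47  45  52  63  67  69  67  63  65  63  64  56  55  91 114 116 114 119
  118 116 119 117 117 116]
 [ 46  43  50  62  66  64  69  65  69  61  52  43  58  9
[... 2810 characters left out ...]
  46  39
   37  34]
 [ 74  72  89  96  82  62  68  96  91  73  57  62  57  43  40  42  40  43
   41  44]
 [ 72  66  80  97  94  88  94 101  75  47  46  45  42  39  30  39  43  47
   43  47]
 [ 66  63  63  72  94 102  92  72  45  39  37  39  40  34  33  44  59  65
   68  68]
 [ 73  65  61  53  57  58  51  45  41  42  42  41  40  42  38  35  60  70
   68  70]
 [ 73  66  63  67  57  50  39  43  42  41  38  46  39  35  39  43  68  67
   48  37]
 [ 87  64  68  65  61  57  57  51  46  45  45  43  46  44  51  46  47  41
   35  33]
 [ 91  69  68  66  66  64  66  68  66  67  68  66  69  66  68  64  58  53
   48  51]
 [ 96  76  71  68  69  69  70  70  72  68  71  70  68  69  66  70  64  63
   69  68]]
```

Run:
```python
from h import *
for n,uv,z in(("upper disc",(219,212),.126),("lower disc",(226.4,220.6),.034),("upper dark",(219.8,211.5),.126),("lower dark",(227.6,220.2),.034),("knU",(394.3,221.9),.14),("knL",(389.2,230.2),.048)):
    print(n,ray("top",uv,z).round(4))
```

```text
upper disc [0.6001 0.1895 0.126 ]
lower disc [0.6009 0.1902 0.034 ]
upper dark [0.6012 0.1878 0.126 ]
lower dark [0.6018 0.1875 0.034 ]
knU [ 0.5695 -0.1694  0.14  ]
knL [ 0.5696 -0.1695  0.048 ]
```

The corrected seat position is about (0.6005, 0.1885), so the first touch was about 4 mm off and the knuckle rim was resting on the pin top. I'll move there and touch again.

Call:
jog_arm --moves '[[[0.045, 0.09, 0, 0, -1], [0, 0, 0.025, 0, -1], [0, 0, 0.025, 0, -1], [0, 0, 0.025, 0, -1], [0, 0, 0.025, 0, -1], [0, 0, 0, 0, -1]]]'

```text
time_s: 17.92
eef_pos: [0.624, 0.102, 0.1556]
orientation: [[-0.265, 0.964, -0.0], [0.964, 0.265, 0.0], [0.0, -0.0, -1.0]]
wrist_force: [0.1, 0.4, -2.9]
grip_width: 0.009
grip_force: 59.9
```

Call:
jog_arm --moves '[[[0, 0, 0.02, 0, -1], [0, 0, 0.02, 0, -1], [0, 0, 0, 0, -1]]]'

```text
time_s: 18.3
eef_pos: [0.624, 0.102, 0.154]
orientation: [[-0.265, 0.964, -0.0], [0.964, 0.265, 0.0], [0.0, -0.0, -1.0]]
wrist_force: [-0.5, 0.5, -3.0]
grip_width: 0.0089
grip_force: 59.9
```

Call:
jog_arm --moves '[[[0, 0, 0.025, 0, -1], [0, 0, 0.025, 0, -1], [0, 0, 0, 0, -1]]]'

```text
time_s: 18.68
eef_pos: [0.6241, 0.102, 0.1523]
orientation: [[-0.265, 0.964, 0.0], [0.964, 0.265, 0.0], [0.0, 0.0, -1.0]]
wrist_force: [-0.7, -0.5, -1.1]
grip_width: 0.0087
grip_force: 60.2
```

Call:
jog_arm --moves '[[[0, 0, 0.02, 0, -1], [0, 0, 0, 0, -1]]]'

```text
time_s: 18.92
eef_pos: [0.6242, 0.1019, 0.1518]
orientation: [[-0.265, 0.964, 0.001], [0.964, 0.265, 0.0], [-0.0, 0.001, -1.0]]
wrist_force: [0.1, -1.4, 1.3]
grip_width: 0.0091
grip_force: 60.5
```

Call:
jog_arm --moves '[[[-0.017, -0.005, -0.005, 0, -1], [0, 0, 0, 0, -1]]]'

```text
time_s: 19.18
eef_pos: [0.6241, 0.1014, 0.1517]
orientation: [[-0.265, 0.964, 0.001], [0.964, 0.265, 0.0], [0.0, 0.001, -1.0]]
wrist_force: [-0.1, 0.4, 1.6]
grip_width: 0.0092
grip_force: 60.4
```

Call:
jog_arm --moves '[[[-0.017, -0.005, 0, 0, -1], [0, 0, 0, 0, -1]]]'

```text
time_s: 19.42
eef_pos: [0.624, 0.1005, 0.1511]
orientation: [[-0.265, 0.964, -0.0], [0.964, 0.265, -0.0], [-0.0, -0.0, -1.0]]
wrist_force: [0.3, -0.5, -1.2]
grip_width: 0.0088
grip_force: 60.1
```

Call:
jog_arm --moves '[[[0, 0, 0.02, 0, -1], [0, 0, 0, 0, -1]]]'

```text
time_s: 19.68
eef_pos: [0.624, 0.1004, 0.1502]
orientation: [[-0.265, 0.964, -0.0], [0.964, 0.265, -0.0], [-0.0, -0.0, -1.0]]
wrist_force: [1.6, -1.2, -2.5]
grip_width: 0.0088
grip_force: 59.9
```

Call:
jog_arm --moves '[[[-0.01, -0.003, 0.01, 0, -1], [0, 0, 0, 0, -1]]]'

```text
time_s: 19.92
eef_pos: [0.624, 0.1002, 0.1501]
orientation: [[-0.265, 0.964, -0.0], [0.964, 0.265, 0.0], [0.0, -0.0, -1.0]]
wrist_force: [0.8, 1.3, -3.3]
grip_width: 0.0092
grip_force: 59.9
```

Call:
jog_arm --moves '[[[0, 0, 0.025, 0, -1], [0, 0, 0.025, 0, -1], [0, 0, 0, 0, -1]]]'

```text
time_s: 20.3
eef_pos: [0.624, 0.1002, 0.1482]
orientation: [[-0.265, 0.964, 0.0], [0.964, 0.265, 0.0], [0.0, 0.0, -1.0]]
wrist_force: [1.0, -0.7, -1.2]
grip_width: 0.0089
grip_force: 60.0
```

Call:
jog_arm --moves '[[[0, 0, 0.02, 0, -1], [0, 0, 0.02, 0, -1], [0, 0, 0, 0, -1]]]'

```text
time_s: 20.68
eef_pos: [0.624, 0.1002, 0.1467]
orientation: [[-0.265, 0.964, 0.0], [0.964, 0.265, 0.0], [0.0, 0.0, -1.0]]
wrist_force: [2.4, -0.1, -2.4]
grip_width: 0.0092
grip_force: 60.0
```

Call:
jog_arm --moves '[[[0, 0.008, 0.02, 0, -1], [0, 0, 0, 0, -1]]]'

```text
time_s: 20.92
eef_pos: [0.6242, 0.1003, 0.1458]
orientation: [[-0.265, 0.964, -0.0], [0.964, 0.265, 0.0], [0.0, -0.0, -1.0]]
wrist_force: [1.1, -1.2, -2.0]
grip_width: 0.0089
grip_force: 60.1
```

Call:
jog_arm --moves '[[[0, 0, 0.02, 0, -1], [0, 0, 0, 0, -1]]]'

```text
time_s: 21.18
eef_pos: [0.6243, 0.1003, 0.1453]
orientation: [[-0.265, 0.964, 0.0], [0.964, 0.265, 0.0], [0.0, 0.0, -1.0]]
wrist_force: [-0.4, -0.2, -0.5]
grip_width: 0.0088
grip_force: 60.3
```

Call:
jog_arm --moves '[[[0.015, 0.004, 0.01, 0, -1], [0, 0, 0, 0, -1]]]'

```text
time_s: 21.42
eef_pos: [0.6243, 0.1009, 0.1446]
orientation: [[-0.265, 0.964, 0.0], [0.964, 0.265, -0.0], [-0.0, 0.0, -1.0]]
wrist_force: [1.3, -0.2, -0.9]
grip_width: 0.0087
grip_force: 60.1
```

Call:
jog_arm --moves '[[[0.015, 0.004, 0.01, 0, -1], [0, 0, 0, 0, -1]]]'

```text
time_s: 21.68
eef_pos: [0.6244, 0.1012, 0.1443]
orientation: [[-0.265, 0.964, 0.0], [0.964, 0.265, -0.001], [-0.001, 0.0, -1.0]]
wrist_force: [1.5, -2.2, -0.7]
grip_width: 0.009
grip_force: 60.1
```

Run:
```python
from tilt import *
s=ctrl.state();print(s["eef_pos"],s["wrist_force"],s["torque"])
cv2.imwrite("pics/side8.png",ctrl.get_image("side"))
tilt(8,s["eef_pos"],False)
```

```text
[0.6243662  0.10117954 0.14428688] [ 1.54221081 -2.17267113 -0.65356368] [-0.50222277 -0.4558814  -0.09662691]
tilt(free end down) rad, dz, dalong [ 0.01348094  0.00114448 -0.00056716] cost 75.30759613195714
```

Call:
jog_arm --moves '[[[0, 0, 0.025, 0, -1], [0, 0, 0, 0, -1]]]'

```text
time_s: 21.98
eef_pos: [0.6244, 0.1013, 0.1433]
orientation: [[-0.265, 0.964, 0.0], [0.964, 0.265, -0.0], [-0.0, 0.0, -1.0]]
wrist_force: [1.0, -2.5, 0.3]
grip_width: 0.0091
grip_force: 60.2
```

Call:
jog_arm --moves '[[[0, 0.008, 0.02, 0, -1], [0, 0, 0, 0, -1]]]'

```text
time_s: 22.22
eef_pos: [0.6246, 0.1014, 0.1424]
orientation: [[-0.265, 0.964, -0.0], [0.964, 0.265, -0.0], [-0.0, -0.0, -1.0]]
wrist_force: [1.6, -3.1, -0.9]
grip_width: 0.0085
grip_force: 60.3
```

Call:
jog_arm --moves '[[[0, 0, 0.025, 0, -1], [0, 0, 0.025, 0, -1], [0, 0, 0, 0, -1]]]'

```text
time_s: 22.6
eef_pos: [0.6246, 0.1015, 0.1404]
orientation: [[-0.265, 0.964, -0.0], [0.964, 0.265, -0.0], [-0.0, -0.0, -1.0]]
wrist_force: [1.8, -2.9, -0.5]
grip_width: 0.0092
grip_force: 60.3
```

Call:
jog_arm --moves '[[[0, 0, 0.025, 0, -1], [0, 0, 0.025, 0, -1], [0, 0, 0, 0, -1]]]'

```text
time_s: 22.98
eef_pos: [0.6246, 0.1016, 0.1384]
orientation: [[-0.265, 0.964, -0.0], [0.964, 0.265, 0.0], [0.0, -0.0, -1.0]]
wrist_force: [0.9, -4.4, -0.2]
grip_width: 0.0088
grip_force: 60.3
```

Call:
jog_arm --moves '[[[0, 0, 0.02, 0, -1], [0, 0, 0, 0, -1]]]'

```text
time_s: 23.22
eef_pos: [0.6246, 0.1016, 0.1376]
orientation: [[-0.265, 0.964, 0.0], [0.964, 0.265, 0.0], [0.0, 0.0, -1.0]]
wrist_force: [1.6, -5.1, -0.5]
grip_width: 0.0088
grip_force: 60.4
```

Call:
jog_arm --moves '[[[-0.008, 0.004, 0.02, 0, -1], [0, 0, 0.02, 0, -1], [0, 0, 0, 0, -1]]]'

```text
time_s: 23.6
eef_pos: [0.6247, 0.1014, 0.1358]
orientation: [[-0.265, 0.964, -0.0], [0.964, 0.265, 0.0], [0.0, -0.0, -1.0]]
wrist_force: [0.9, -2.9, -1.1]
grip_width: 0.0089
grip_force: 60.3
```

Call:
jog_arm --moves '[[[0, 0, 0.02, 0, -1], [0, 0, 0, 0, -1]]]'

```text
time_s: 23.85
eef_pos: [0.6247, 0.1014, 0.1352]
orientation: [[-0.265, 0.964, -0.0], [0.964, 0.265, 0.0], [0.0, -0.0, -1.0]]
wrist_force: [1.3, -2.6, -0.5]
grip_width: 0.0092
grip_force: 60.3
```

Call:
jog_arm --moves '[[[0, 0, 0.015, 0, -1], [0, 0, 0, 0, -1]]]'

```text
time_s: 24.1
eef_pos: [0.6249, 0.1013, 0.135]
orientation: [[-0.265, 0.964, 0.0], [0.964, 0.265, 0.0], [0.0, 0.0, -1.0]]
wrist_force: [-0.0, -3.9, 1.5]
grip_width: 0.0087
grip_force: 60.5
```

Both knuckles are down and the seat contact was felt at TCP z 0.135, 17.5 mm below the pin-tip touch. I'll let go, lift clear and look.

Call:
jog_arm --moves '[[[0, 0, 0, 0, -0.75], [0, 0, 0, 0, -0.6], [0, 0, 0, 0, -0.4], [0, 0, 0, 0, -0.2], [0, 0, 0, 0, -0.06], [0, 0, 0, 0, -0.06], [0, 0, 0, 0, -0.06], [0, 0, 0, 0, -0.06]]]'

```text
time_s: 25.1
eef_pos: [0.6248, 0.1013, 0.1347]
orientation: [[-0.265, 0.964, 0.0], [0.964, 0.265, 0.0], [0.0, 0.0, -1.0]]
wrist_force: [-0.9, -0.0, -0.2]
grip_width: 0.0402
grip_force: 0.0
```

Call:
jog_arm --moves '[[[0, 0, -0.4, 0, -0.06], [0, 0, -0.6, 0, -0.06], [0, 0, -0.6, 0, -0.06], [0, 0, -0.6, 0, -0.06], [0, 0, -0.4, 0, -0.06], [0, 0, 0, 0, -0.06], [0, 0, 0, 0, -0.06]]]'

```text
time_s: 25.98
eef_pos: [0.6245, 0.1013, 0.2376]
orientation: [[-0.265, 0.964, -0.002], [0.964, 0.265, -0.0], [0.0, -0.002, -1.0]]
wrist_force: [0.3, -0.7, 0.2]
grip_width: 0.0402
grip_force: 0.0
```

Run:
```python
from h import *
s=ctrl.state();print(s["eef_pos"],s["wrist_force"])
B=ctrl.get_image("side");A=ctrl.get_image("top");cv2.imwrite("pics/side9.png",B);cv2.imwrite("pics/top9.png",A)
f=lambda I:cv2.resize(I,(400,500),interpolation=2)
cv2.imwrite("pics/c9.png",np.hstack([f(B[130:270,295:407]),f(A[170:295,200:300])]))
p=np.array([.6005,.1885]);u=np.array([.2646,-.9643])
for r in(.011,.163):
  for z in(.014,.164): print(r,z,proj("side",[[*(p+u*r),z]])[0].round(1),proj("top",[[*(p+u*r),z]])[0].round(1))
```

```text
[0.62452721 0.10127836 0.23761987] [ 0.30329575 -0.71091446  0.15243793]
0.011 0.014 [325.5 221.1] [233.4 221.2]
0.011 0.164 [327.6 157.5] [221.3 206.2]
0.163 0.014 [362.5 267. ] [297.9 202.6]
0.163 0.164 [369.3 200.8] [294.3 185.2]
```

View pics/c9.png

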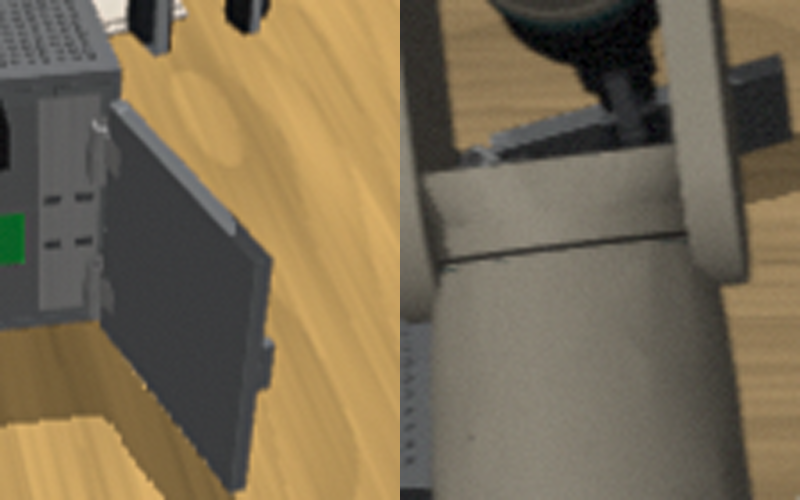

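The door hangs upright at about 105° open. Its corners at about (327,159), (371,203) and (362,267) match the home prediction. Next I put the shut fingers on its outside.

Call:
jog_arm --moves '[[[-0.2, 0.25, 0, 0, -0.5], [-0.3, 0.35, 0, 0, -1], [-0.36, 0.4, 0, 0, -1], [0, 0, 0, 0, -1], [0, 0, 0.5, 0, -1], [0, 0, 0.8, 0, -1], [0, 0, 0.8, 0, -1], [0, 0, 0.8, 0, -1]]]'

```text
time_s: 27.08
eef_pos: [0.6715, 0.0793, 0.1214]
orientation: [[-0.265, 0.964, -0.001], [0.964, 0.265, 0.0], [0.0, -0.001, -1.0]]
wrist_force: [0.4, 0.1, -0.3]
grip_width: -0.0
grip_force: 0.0
```

Call:
jog_arm --moves '[[[0, 0, 0, 0, -1], [0, -0.1, 0, 0, -1], [0, -0.1, 0, 0, -1], [0, -0.1, 0, 0, -1], [0, -0.1, 0, 0, -1], [0, 0, 0, 0, -1]]]'

```text
time_s: 27.82
eef_pos: [0.6569, 0.0744, 0.123]
orientation: [[-0.265, 0.964, 0.0], [0.964, 0.265, 0.0], [0.0, 0.0, -1.0]]
wrist_force: [-0.5, -0.6, -0.0]
grip_width: 0.0004
grip_force: 0.0
```

Call:
jog_arm --moves '[[[-0.015, -0.14, 0, 0.007, -1], [-0.03, -0.21, 0, 0.0105, -1], [-0.03, -0.275, 0, 0.014, -1], [-0.03, -0.275, 0, 0.014, -1], [-0.03, -0.275, 0, 0.014, -1], [-0.03, -0.275, 0, 0.014, -1], [-0.03, -0.275, 0, 0.014, -1], [-0.03, -0.275, 0, 0.014, -1]]]'

```text
time_s: 28.82
eef_pos: [0.5781, 0.0663, 0.1228]
orientation: [[0.364, 0.931, 0.0], [0.931, -0.364, 0.0], [0.0, 0.0, -1.0]]
wrist_force: [-0.4, -0.7, 0.7]
grip_width: -0.0
grip_force: 0.1
```

Run:
```python
from h import *
s=ctrl.state();print(s["eef_pos"],s["wrist_force"],s["orientation"][:2,:2].round(3))
B=ctrl.get_image("side");A=ctrl.get_image("top");cv2.imwrite("pics/side10.png",B);cv2.imwrite("pics/top10.png",A)
p=np.array([.6005,.1885]);R=s["orientation"];u,n=-R[:2,0],R[:2,1];d=s["eef_pos"][:2]-p
print("r,c",d@u,d@n)
```

```text
[0.57810416 0.06627574 0.12284305] [-0.43047259 -0.71967323  0.74647229] [[ 0.364  0.931]
 [ 0.931 -0.364]]
r,c 0.12198460892195899 0.02366637487956581
```

Run:
```python
import cv2,numpy as np
# where the side picture changed since the hung view: extents of panel grey
a=cv2.imread("pics/side9.png");b=cv2.imread("pics/side10.png")
d=np.abs(a.astype(int)-b).sum(2)>60
d[:150]=0
n,l,st,_=cv2.connectedComponentsWithStats(d.astype(np.uint8)); print([s.tolist() for s in st[1:] if s[4]>60])
g=b.astype(int); m=((g.max(2)-g.min(2)<14)&(g.mean(2)<85)); 
for v in range(200,300,10): x=np.where(m[v,225:420])[0]+225; print(v,(x.min(),x.max()) if len(x) else None)
```

```text
[[98, 150, 315, 248, 12620], [16, 276, 15, 27, 133], [24, 309, 22, 28, 245], [43, 334, 29, 73, 1220], [270, 345, 41, 32, 926], [364, 368, 14, 15, 106], [94, 406, 163, 63, 1253], [264, 406, 34, 12, 193]]
200 (np.int64(238), np.int64(332))
210 (np.int64(239), np.int64(331))
220 (np.int64(241), np.int64(323))
230 (np.int64(307), np.int64(321))
240 (np.int64(307), np.int64(319))
250 (np.int64(307), np.int64(316))
260 (np.int64(307), np.int64(314))
270 (np.int64(308), np.int64(311))
280 None
290 None
```

The door is following the fingers, with its free lower corner now at about (308,272). I'll continue the swing.

Call:
jog_arm --moves '[[[-0.03, -0.275, 0, 0.014, -1], [-0.03, -0.275, 0, 0.014, -1], [-0.03, -0.275, 0, 0.014, -1], [-0.03, -0.275, 0, 0.014, -1], [-0.03, -0.275, 0, 0.014, -1], [-0.03, -0.275, 0, 0.014, -1], [-0.03, -0.22, 0, 0.011, -1], [-0.02, -0.165, 0, 0.008, -1]]]'

```text
time_s: 29.92
eef_pos: [0.5095, 0.108, 0.1229]
orientation: [[0.85, 0.526, 0.001], [0.526, -0.85, 0.0], [0.0, 0.0, -1.0]]
wrist_force: [0.4, -0.9, 0.2]
grip_width: -0.0001
grip_force: 0.1
```

```bash
cat > where.py <<'E'
from h import *
s=ctrl.state();print(s["eef_pos"],s["wrist_force"],s["orientation"][:2,:2].round(3))
B=ctrl.get_image("side");cv2.imwrite("pics/side11.png",B)
p=np.array([.6005,.1885]);R=s["orientation"];u,n=-R[:2,0],R[:2,1];d=s["eef_pos"][:2]-p
print("r,c",d@u,d@n)
g=B.astype(int);m=((g.max(2)-g.min(2)<14)&(g.mean(2)<85))
for v in range(206,270,8): x=np.where(m[v,225:420])[0]+225; print(v,(x.min(),x.max()) if len(x) else None)
for a in(0,5,10,20,30,40,50,68): 
    w=np.array([-np.cos(np.radians(a)),-np.sin(np.radians(a))]); print(a,proj("side",[[*(p+.163*w),.014],[*(p+.163*w),.164]]).round(1).tolist())
E
python3 where.py
```

```text
[0.50954825 0.10803886 0.12290429] [ 0.36825188 -0.8880685   0.1652312 ] [[ 0.85   0.526]
 [ 0.526 -0.85 ]]
r,c 0.11968323623379545 0.020545924960513183
206 (np.int64(239), np.int64(321))
214 (np.int64(240), np.int64(325))
222 (np.int64(241), np.int64(318))
230 (np.int64(257), np.int64(304))
238 (np.int64(258), np.int64(290))
246 (np.int64(259), np.int64(275))
254 None
262 None
0 [[244.2, 226.3], [237.5, 162.1]]
5 [[245.1, 230.6], [238.3, 166.1]]
10 [[246.5, 235.0], [239.9, 170.2]]
20 [[251.4, 243.4], [245.2, 178.1]]
30 [[258.9, 251.4], [253.4, 185.7]]
40 [[268.8, 258.5], [264.3, 192.5]]
50 [[280.8, 264.5], [277.7, 198.2]]
68 [[306.4, 271.4], [306.5, 204.9]]
```

Call:
jog_arm --moves '[[[-0.02, -0.13, 0, 0.007, -1], [-0.02, -0.13, 0, 0.007, -1], [-0.02, -0.13, 0, 0.007, -1], [-0.02, -0.13, 0, 0.007, -1], [-0.02, -0.13, 0, 0.007, -1], [-0.02, -0.13, 0, 0.007, -1], [-0.02, -0.13, 0, 0.007, -1], [-0.015, -0.09, 0, 0.005, -1]]]'

```text
time_s: 30.98
eef_pos: [0.4883, 0.142, 0.1229]
orientation: [[0.977, 0.214, 0.0], [0.214, -0.977, 0.0], [0.0, 0.0, -1.0]]
wrist_force: [-0.6, -0.5, 0.5]
grip_width: -0.0001
grip_force: 0.2
```

Call:
jog_arm --moves '[[[-0.01, -0.08, 0, 0.004, -1], [-0.01, -0.08, 0, 0.004, -1], [-0.01, -0.05, 0, 0.003, -1], [-0.01, -0.05, 0, 0.003, -1], [0, -0.03, 0, 0, -1], [0, 0, 0, 0, -1]]]'

```text
time_s: 31.72
eef_pos: [0.4843, 0.1531, 0.1227]
orientation: [[0.992, 0.127, 0.0], [0.127, -0.992, 0.0], [0.0, -0.0, -1.0]]
wrist_force: [-0.2, -0.1, 0.6]
grip_width: -0.0003
grip_force: 0.3
```

```bash
python3 where.py
```

```text
[0.48431806 0.15313561 0.12272228] [-0.22455672 -0.0914818   0.6403585 ] [[ 0.992  0.127]
 [ 0.127 -0.992]]
r,c 0.11972296459579308 0.02037878305633569
206 (np.int64(239), np.int64(319))
214 (np.int64(240), np.int64(325))
222 (np.int64(241), np.int64(307))
230 (np.int64(246), np.int64(267))
238 None
246 None
254 None
262 None
0 [[244.2, 226.3], [237.5, 162.1]]
5 [[245.1, 230.6], [238.3, 166.1]]
10 [[246.5, 235.0], [239.9, 170.2]]
20 [[251.4, 243.4], [245.2, 178.1]]
30 [[258.9, 251.4], [253.4, 185.7]]
40 [[268.8, 258.5], [264.3, 192.5]]
50 [[280.8, 264.5], [277.7, 198.2]]
68 [[306.4, 271.4], [306.5, 204.9]]
```

Call:
jog_arm --moves '[[[-0.01, -0.05, 0, 0.003, -1], [-0.01, -0.05, 0, 0.003, -1], [-0.01, -0.05, 0, 0.003, -1], [-0.01, -0.05, 0, 0.003, -1], [0, 0, 0, 0, -1]]]'

```text
time_s: 32.4
eef_pos: [0.4818, 0.1611, 0.1227]
orientation: [[0.999, 0.051, -0.0], [0.051, -0.999, 0.0], [-0.0, -0.0, -1.0]]
wrist_force: [-1.0, 0.4, 0.8]
grip_width: 0.0001
grip_force: 0.3
```

Call:
jog_arm --moves '[[[0, -0.03, 0, 0.002, -1], [0, -0.03, 0, 0.002, -1], [0, -0.03, 0, 0.002, -1], [0, 0, 0, 0, -1]]]'

```text
time_s: 32.9
eef_pos: [0.4817, 0.1646, 0.1226]
orientation: [[1.0, 0.013, -0.0], [0.013, -1.0, 0.0], [-0.0, -0.0, -1.0]]
wrist_force: [-1.1, -0.5, -0.1]
grip_width: 0.0
grip_force: 0.3
```

Call:
jog_arm --moves '[[[0, -0.025, 0, 0, -1], [0, -0.025, 0, 0, -1], [0, 0, 0, 0, -1]]]'

```text
time_s: 33.28
eef_pos: [0.4818, 0.1663, 0.1228]
orientation: [[1.0, 0.013, 0.0], [0.013, -1.0, -0.0], [0.0, 0.0, -1.0]]
wrist_force: [-0.3, -1.2, 0.7]
grip_width: -0.0002
grip_force: 1.0
```

Call:
jog_arm --moves '[[[0, -0.02, 0, 0, -1], [0, 0, 0, 0, -1]]]'

```text
time_s: 33.52
eef_pos: [0.4819, 0.1668, 0.1228]
orientation: [[1.0, 0.013, 0.0], [0.013, -1.0, -0.001], [0.0, 0.001, -1.0]]
wrist_force: [-0.9, -5.8, 2.3]
grip_width: 0.0004
grip_force: 2.1
```

Call:
jog_arm --moves '[[[0, -0.02, 0, 0, -1], [0, 0, 0, 0, -1]]]'

```text
time_s: 33.78
eef_pos: [0.4819, 0.1672, 0.123]
orientation: [[1.0, 0.013, 0.0], [0.013, -1.0, -0.002], [0.0, 0.002, -1.0]]
wrist_force: [-1.3, -7.5, 2.6]
grip_width: -0.0004
grip_force: 3.1
```

```bash
python3 where.py | head -8
```

```text
[0.48194319 0.16718038 0.1230159 ] [-1.27167248 -7.51462711  2.64630817] [[ 1.     0.013]
 [ 0.013 -1.   ]]
r,c 0.11882091267812189 0.019794811090268524
206 (np.int64(239), np.int64(321))
214 (np.int64(240), np.int64(325))
222 (np.int64(241), np.int64(299))
230 None
238 None
```

The door is firmly against the bumpers, with the fingers reading 7 N. I'll back off, lift and check.

Call:
jog_arm --moves '[[[0, 0.02, 0, 0, -1], [0, 0.02, 0, 0, -1], [0, 0.05, 0, 0, -1], [0, 0.2, 0, 0, -1], [0, 0.4, 0, 0, -1], [0, 0.5, 0, 0, -1], [0, 0.8, -0.4, 0, -1], [0, 0.8, -0.8, 0, -1]]]'

```text
time_s: 34.83
eef_pos: [0.4821, 0.0547, 0.1697]
orientation: [[1.0, 0.013, -0.004], [0.013, -1.0, -0.0], [-0.004, 0.0, -1.0]]
wrist_force: [0.5, -0.6, 0.2]
grip_width: -0.0002
grip_force: 0.0
```

Call:
jog_arm --moves '[[[0, 0.8, -0.8, 0, -1], [0, 0.4, -0.4, 0, -1], [0, 0, 0, 0, -1], [0, 0, 0, 0, -1]]]'

```text
time_s: 35.33
eef_pos: [0.4833, 0.0091, 0.2171]
orientation: [[1.0, 0.014, -0.003], [0.014, -1.0, 0.001], [-0.003, -0.001, -1.0]]
wrist_force: [0.1, 0.4, 0.0]
grip_width: 0.0001
grip_force: 0.0
```

```bash
python3 where.py | head -8
python3 - <<'E'
import cv2
B=cv2.imread("pics/side11.png");cv2.imwrite("pics/c12.png",cv2.resize(B[110:250,215:395],(720,560),interpolation=2))
E
```

```text
[0.4833468  0.00913301 0.21705346] [0.09079222 0.36538764 0.01038465] [[ 1.     0.014]
 [ 0.014 -1.   ]]
r,c 0.11965688983138333 0.17770646534786966
206 (np.int64(239), np.int64(325))
214 (np.int64(240), np.int64(325))
222 (np.int64(241), np.int64(301))
230 None
238 None
```

View pics/c12.png

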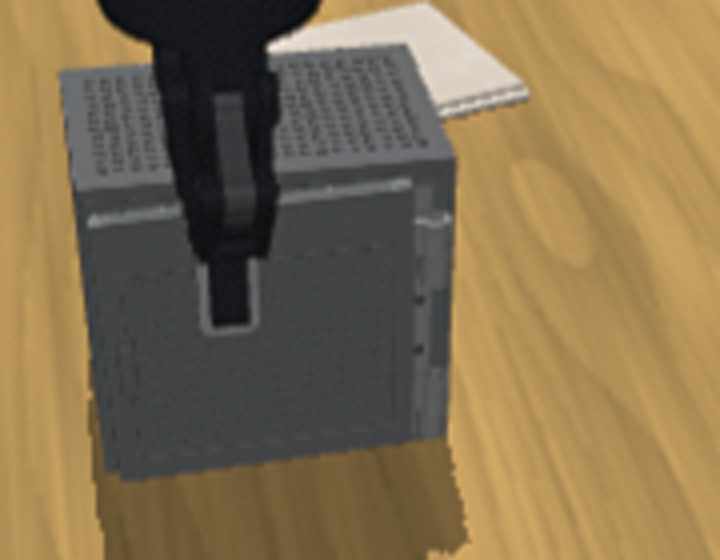

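The door hangs shut and level: its lower edge crosses row 222 at u = 301, against 299 when pressed on the bumpers. The fingers are clear of it, so I'm handing in.

```bash
python3 -c "
from cell import ctrl
print(ctrl.finish_job())"
```

```text
the job is handed in; nothing more can be done
None
```

The door is hung on both pins, swung shut against its bumpers and released, and the job is handed in at about 35 s; it gave no verdict, but the last side view showed the door shut and upright with the fingers clear.

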